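# Release a sample tin from the return chute with its lever

## Robot

A 6-joint arm with a two-finger parallel gripper is mounted at the origin on a cart in front of the work surface, level with it; the furniture and walls round the work are solid. World frame = base frame: x ahead of the robot, y to its left, z up, the work surface at z = 0. Lengths are in mm, angles in rad, forces in N, time in s.
With the tool pointing down it reaches from about 300 to 775 mm from the base axis. Payload 14.6 kg.
Tool frame: the origin (TCP) lies on the centre line of the jaws, within the pads' length; the fingertips stand 11 mm ahead of it and the grasp point (between the pads) lies 8 mm behind it; z points along the fingers, y is the direction in which the jaws open and shut (so a half turn about z gives the same grasp; the last joint's range is limited). The gripper opens to 85 mm and grips with 20 to 120 N. Pads are 22 mm wide; open, the fingers measure 114 mm over their backs; the gripper's body (76 mm by 85 mm) begins 54 mm behind the grasp point. The pads swing forward as they close: fully open they stand 13 mm farther back than shut.
Start: joints at [-1.198, 0.3, 1.521, -0, 1.321, -0.067], TCP at [234.159, -497.653, 242.281] pointing down, gripper open.
Joint ranges: [-3.03, 3.03], [-0.79, 2.21], [0.23, 2.52], [-1.04, 4.18], [0, 3.07], [-2.55, 2.55]. Speed limits (rad/s): [2.22, 2.22, 2.57, 3.14, 3.14, 3.14].

## Interface

Orientations are given as a 3x3 rotation matrix whose columns are the frame's x, y, z axes.
In Python, from cell import r gives the robot as it stands.
- The arm moves only by the shell command python3 -m handwheel 'ROWS' [FORCE]. ROWS is JSON, a list of rows, each a list of 3 entries, a list of its own where there are three numbers: the finger opening in mm, from 0 to 85.4, then the shift along the tool's x, y, z in mm, then the turn about the tool's z in degrees. In form: [[jaw, [tx, ty, tz], twist], ...]. A call has 1 to 12 rows; each row shifts and turns the commanded pose from where the row before left it, along the tool's axes as they then stand; what a row does not reach is not made up. A row lasts 1/8 s, in which the tool goes at most 62.5 mm and 10.7 degrees, less where a joint would pass 70% of its speed; a pose out of reach is approached as far as the arm can. A call is refused whole if a number of a shift passes 62.5 or a number of a turn 10.7, either way. A call with a gripper value outside its range is refused whole. The fingers move at their own pace and stop on an object; FORCE is the grip in N (left out, the last holds). Time passes only in rows, so rows that do not move let the fingers close. It gives the time, the measured TCP pose, the force and the opening at its end, in the units of the state.
- r.state(): the state, without advancing time (a new reading comes with each control period).
- r.read_camera(name): name is "scene" or "side" or "wrist"; returns the picture (480x640x3 uint8, red, green, blue); there is no depth.
- r.calibration(name): a dict with "fx", "fy", "cx", "cy" (pixels), "R" (3x3) and "t" (3): a world point X has camera coordinates R X + t. Camera axes: x right, y down, z forward; pixel columns grow to the right and rows downward; lengths in mm; the calibration is good to about 2 mm. A picture is of the moment at which its call begins: read the wrist's pose just before it. calibration takes no time and is no camera call; for the wrist camera it gives the pose at the moment of the call.
- r.sign_off(): hands the job in, once; it reports no verdict.
The state is a dict: "t": time; "qpos": joint angles; "qd": joint speeds; "effort": joint torques, N m; "tcp_pos": TCP position; "eef_rot": TCP orientation; "contact_force": force on the tool from outside, world axes, zero at the start; "moment": the same for the moment, N m; "opening": opening from 0.0 (shut) to 1.0 (fully open).
Only numpy, scipy, OpenCV 4.12 (cv2) and the standard library are available. Lean on these libraries where they do the work, as an engineer would, in place of code of your own. Each camera call takes 0.05 s, during which the arm holds its last target.

## Task

Let the blue tin out of the return chute without touching it: push the green paddle of the lever all the way down with the fingertips so that the heavy yellow flap swings up, and keep it down until the tin has rolled to the low end of the chute. Then ease the paddle back up so that the flap comes down shut without slamming, and move clear. Do not touch the tin or the flap, and leave the other things standing where they are.

Things in the scene. Friction and masses are not known exactly. Their poses are not given: they have to be found in the camera images.
- chute: Fixed steel chute, 285 x 180 mm, posts 163 mm high. Origin on the worktop under the flap's hinge, mid-lane. x axis points up the lane (away from the robot), y left. The lane, 86 mm wide inside, slopes down 8 degrees toward -x; floor 39 mm above the worktop at x = 0; stop wall at x = -185 mm. The lever runs along x beside it, at y = -88 mm.
- flap_angle (a joint): Angle (rad) of the heavy (0.7 kg) yellow flap, 80 mm wide, 115 mm long, hung across the lane from a hinge 149 mm above the worktop. 0 = shut; grows as its lower edge swings up toward the robot. It falls shut by its own weight. The lever fully down raises it to about 0.97; the tin passes under it from about 0.65 on.
- lever_angle (a joint): Angle (rad) of the lever. 0 = resting, paddle up; 0.52 = paddle fully down, at its stop. Pivot at x = -87 mm in the chute's frame, 136 mm high; short end (60 mm) under the flap's crank, long end (160 mm) toward the robot. Pressing needs about 2 to 6 N at the paddle; let go, it springs back and the flap slams (judged as a fall faster than 5 rad/s).
- lever: Metal lever with a green palm paddle, 56 mm along x by 80 mm along y, 8 mm thick, on its long end; its origin is at the lever's pivot, not on the paddle.
- paddle_top (a point): Centre of the top face of the paddle; it moves with the lever. At rest it is about 186 mm above the worktop and the face slopes up toward the robot by 0.24 rad; fully down it is about 82 mm lower, sloping the other way by 0.28 rad. Press here, straight down.
- flap: The yellow flap with its shaft and crank; origin at the middle of the flap's hinge line. Not to be touched.
- tin_center (a point): Centre of the blue tin with metal ends, 51 mm in diameter, 76 mm long, that lies across the lane, about 10 mm up the lane from the hinge, leaning on the flap. It rolls freely. When it lies against the stop wall its centre is at x = -160 mm in the chute's frame.
- seed_cup_white: Cup of white seeds with a red lid, 62 x 62 x 74 mm, origin at the centre of its underside; bystander left of the chute.
- petri_stack: White stack of petri dishes, 90 x 91 x 32 mm, origin at the centre of its underside; bystander right of the chute.
- tube_rack: Blue rack of tubes, 62 x 150 x 100 mm, origin at the centre of its underside; bystander.
- bottle_blue: Small bottle with a blue cap, 56 x 56 x 101 mm, origin at the centre of its underside; bystander.
- seed_cup_red: Cup of brownish red seeds with a red lid, 62 x 62 x 74 mm, origin at the centre of its underside; bystander.
- marker_red: White marker pen with a red cap lying flat, 14 x 122 x 14 mm, origin under its centre; bystander.
- pear: Brown pear standing on its base, 52 x 52 x 76 mm, origin at the centre of its underside; bystander.

How it is judged:
By the outcome, as a careful person would: the job done as asked, in the order asked, and still so for the second after the job is handed in, with the robot touching nothing.
It also fails if it takes over 32 s, if anything falls off the work surface, if the arm or the gripper's body presses on something with over 40 N, if the wrist force passes 120 N, or if a joint passes its speed limit or range.

## Working session

There is one attempt and no reset: what is moved stays moved. The work goes in short steps, Python scripts to look and compute and a shell command to move; the robot and the scene stay as the last step left them, time stands still between calls to the robot, and variables do not carry over. Pictures are saved under pics/ and viewed, and the job is handed in when it is done.

```bash
mkdir -p pics; python3 - <<'E'
from cell import r
import cv2
for n in ("scene","side"):
    im=r.read_camera(n); cv2.imwrite(f"pics/{n}0.png",im[:,:,::-1])
    c=r.calibration(n); print(n,c)
s=r.state(); print(s)
E
```

```text
scene {'fx': 479.50959442003057, 'fy': 479.50959442003057, 'cx': 317.0840382740355, 'cy': 239.45365440328854, 'R': array([[ 0.81684481, -0.57644086,  0.02191997],
       [-0.21554611, -0.34024491, -0.91529955],
       [ 0.53507422,  0.74293293, -0.40217688]]), 't': array([-365.21426768,  274.88949965, 1197.7530729 ])}
side {'fx': 475.8503312813954, 'fy': 475.8503312813954, 'cx': 319.8377691459008, 'cy': 244.126899635445, 'R': array([[-0.46995761, -0.88258159,  0.01376905],
       [-0.57740792,  0.29558516, -0.76107129],
       [ 0.66763758, -0.36562161, -0.64852209]]), 't': array([327.78544015, 397.58933777, 980.99060835])}
{'t': 0.1, 'qpos': array([-1.19761882e+00,  3.00435090e-01,  1.52155727e+00,  1.40376201e-05,
        1.32064245e+00, -6.66208284e-02]), 'qd': array([ 0.00070124, -0.00104194, -0.00033303,  0.00097078,  0.00096317,
        0.00235199]), 'effort': array([ 2.11794519e-03, -5.44371235e+01, -3.62370586e+01, -5.20268611e-05,
        2.99330313e-03, -1.70720108e-05]), 'tcp_pos': array([ 234.08367775, -497.48015299,  241.75111921]), 'eef_rot': array([[ 9.04839040e-01,  4.25753657e-01, -3.67279096e-04],
       [ 4.25753807e-01, -9.04838518e-01,  9.75382952e-04],
       [ 8.29445860e-05, -1.03893505e-03, -9.99999457e-01]]), 'contact_force': array([-0.82221004, -0.02996737,  0.37540383]), 'moment': array([ 0.01940861,  0.01830052, -0.01981576]), 'opening': 1.002083738346277}
```

View pics/scene0.png

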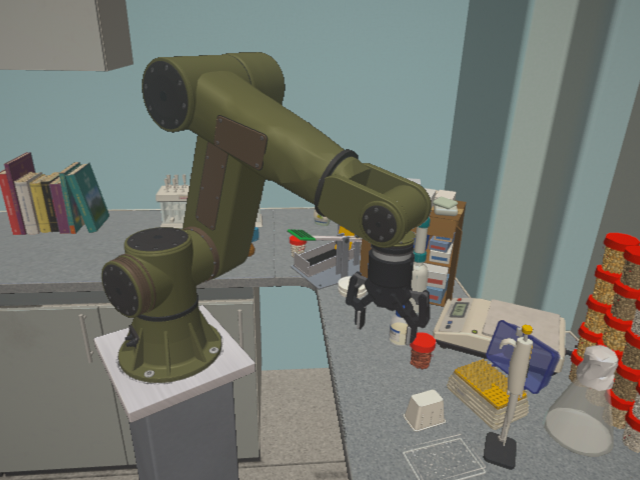

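View pics/side0.png

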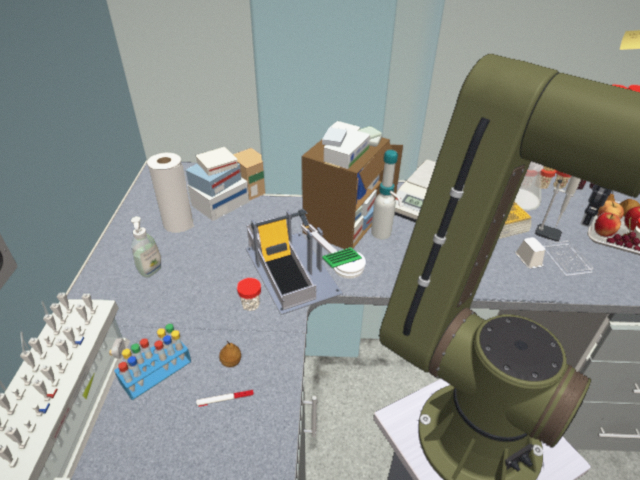

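The side view shows the green paddle near (344,259) and the flap near (274,241). In the scene view the paddle is near (301,235). Next I triangulate the paddle and zoom in.

```bash
cat > h.py <<'E'
import numpy as np, cv2
from cell import r
def ray(n,u,v,c=None):
    c=c or r.calibration(n); R=np.array(c['R']);t=np.array(c['t'])
    d=R.T@np.array([(u-c['cx'])/c['fx'],(v-c['cy'])/c['fy'],1]); return -R.T@t,d/np.linalg.norm(d)
def plane(n,u,v,z,c=None):
    o,d=ray(n,u,v,c); return o+d*(z-o[2])/d[2]
def tri(a,b):
    (o1,d1),(o2,d2)=a,b
    s=np.linalg.lstsq(np.c_[d1,-d2],o2-o1,rcond=None)[0]
    p,q=o1+d1*s[0],o2+d2*s[1]; return (p+q)/2,np.linalg.norm(p-q)
def proj(n,X,c=None):
    c=c or r.calibration(n); p=np.array(c['R'])@X+c['t']; return c['fx']*p[0]/p[2]+c['cx'],c['fy']*p[1]/p[2]+c['cy']
E
python3 - <<'E'
from h import *
np.set_printoptions(precision=1,suppress=True)
C={}
for n in ("scene","side"):
    im=cv2.imread(f"pics/{n}0.png"); h=cv2.cvtColor(im,cv2.COLOR_BGR2HSV)
    m=cv2.inRange(h,(50,120,50),(80,255,255))
    k,l,st,ce=cv2.connectedComponentsWithStats(m)
    for i in range(1,k):
        if st[i,4]>25: print(n,st[i],ce[i])
    x0,y0=(230,190) if n=="scene" else (220,190)
    cv2.imwrite(f"pics/{n}0z.png",cv2.resize(im[y0:y0+130,x0:x0+170],None,fx=4.6,fy=4.6,interpolation=cv2.INTER_CUBIC))
E
```

```text
scene [288 230  27  10 135] [300.7 234.8]
side [323 248  38  19 396] [341.2 257.1]
side [166 324   7   8  43] [169.2 327.5]
side [132 344   8   9  47] [135.1 347.9]
```

View pics/scene0z.png

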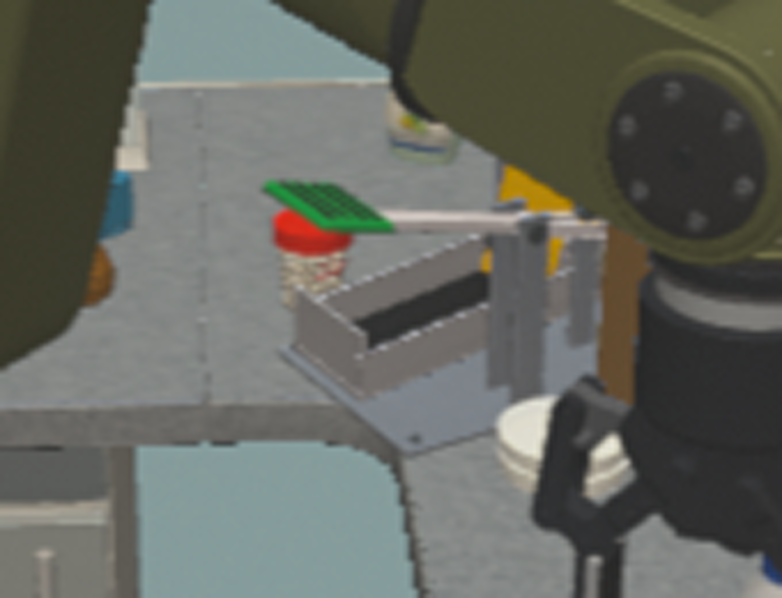

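View pics/side0z.png

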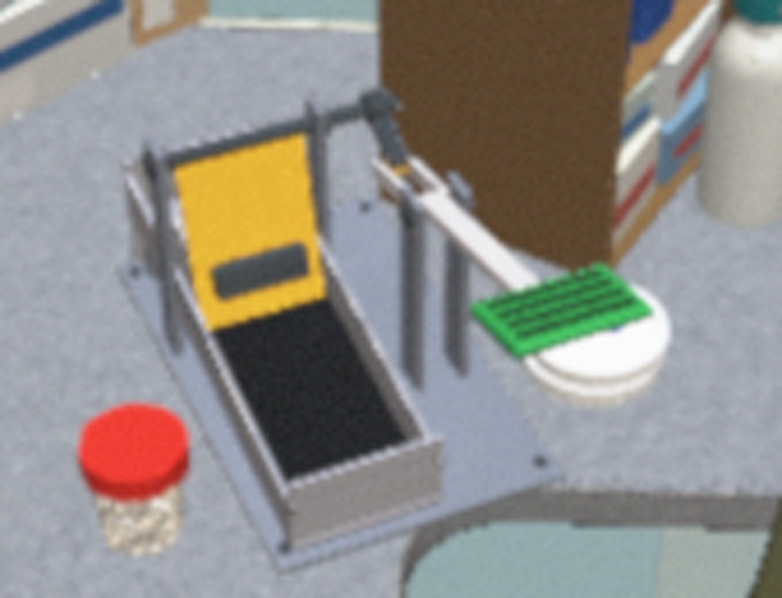

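The zooms show the paddle, the plate corners and the stop wall clearly. I can work out the chute frame from the plate corners and cross-check it with the paddle.

```bash
python3 - <<'E'
from h import *
np.set_printoptions(precision=1,suppress=True)
S=lambda x,y:(220+x/4.6,190+y/4.6); W=lambda x,y:(230+x/4.6,190+y/4.6)
A=plane("side",*S(282,567),4);B=plane("side",*S(557,470),4);D=plane("side",*S(120,268),4)
print(A,B,D,np.linalg.norm(A-B),np.linalg.norm(A-D))
B2=plane("scene",*W(410,452),4);A2=plane("scene",*W(282,350),4);print("scene",A2,B2,np.linalg.norm(A2-B2))
print("paddle tri",tri(ray("scene",300.7,234.8),ray("side",341.2,257.1)))
pc=[S(*p) for p in [(601,264),(653,312),(517,352),(473,308)]]
ps=[plane("side",*p,186) for p in pc]; print(np.array(ps),np.mean(ps,0))
# side top stop wall corners: heights unknown; lane direction by plate edges
x=D-A; x/=np.linalg.norm(x); x2=np.array([ -(B-A)[1]*-1, 0,0])
yaw1=np.arctan2(x[1],x[0]); y=A-B; yaw2=np.arctan2(y[1],y[0])-np.pi/2; print("yaw",yaw1,yaw2)
# flap hinge ends z=149
h1=plane("side",*S(172,160),149);h2=plane("side",*S(312,128),149);print("hinge",h1,h2,np.linalg.norm(h1-h2))
for yaw in (yaw1,yaw2,(yaw1+yaw2)/2):
    X=np.array([np.cos(yaw),np.sin(yaw),0]);Y=np.array([-X[1],X[0],0])
    P=np.mean(ps,0)
    # paddle centre approx at pivot(-87) -160+28?; 
    o=(h1+h2)/2; print(o,"hinge mid; paddle in chute frame",(P-o)@X,(P-o)@Y,"A",(A-o)@X,(A-o)@Y,"B",(B-o)@X,(B-o)@Y,"D",(D-o)@X,(D-o)@Y)
# other objects
for nm,u,v,z in [("cupW lid",249,288,74),("petri",348,259,32),("petri",349,263,32)]: print(nm,plane("side",u,v,z))
E
```

```text
[489.6 223.    4. ] [483.9  48.9   4. ] [769.6 210.2   4. ] 174.27037306087124 280.3295933451528
scene [494.6 218.8   4. ] [485.8  44.    4. ] 175.04903657783322
paddle tri (array([440.5,  82.4, 180.5]), np.float64(1.1374870595194793))
[[454.5  48.2 186. ]
 [410.1  43.8 186. ]
 [415.8 120.2 186. ]
 [454.8 124.2 186. ]] [433.8  84.1 186. ]
yaw -0.04582719783501463 -0.03281070320457613
hinge [683.1 198.5 149. ] [674.  113.4 149. ] 85.61317406214708
[678.5 155.9 149. ] hinge mid; paddle in chute frame -241.20272824067757 -82.9870607410705 A -191.82035268708677 58.3684907101152 B -189.5520273665601 -115.88711932013746 D 88.50924065806602 58.3684907101152
[678.5 155.9 149. ] hinge mid; paddle in chute frame -242.26246527256106 -79.84050526674686 A -191.04437124650406 60.86030420399739 B -191.04437124650406 -113.41006885687385 D 89.26147443404486 57.21149859516539
[678.5 155.9 149. ] hinge mid; paddle in chute frame -241.73771641499508 -81.41550726766809 A -191.43641631572677 59.61566003129474 B -190.30222963501504 -114.65102223283897 D 88.88724005040672 57.79121858782375
cupW lid [545.5 283.4  74. ]
petri [564.1 -18.6  32. ]
petri [548.5 -12.6  32. ]
```

```bash
python3 - <<'E'
from h import *
np.set_printoptions(precision=0,suppress=True)
for u,v in [(382,237),(352,247),(533,264),(548,235)]: print(u,v,plane("side",u,v,0))
s=r.state();R=s['eef_rot'];d=np.array([437,83,242])-s['tcp_pos'];print("shift to hover in tool axes",R.T@d)
E
python3 -m handwheel '[[0,[20,-20,0],0],[0,[36,-36,0],0],[0,[36,-36,0],0],[0,[36,-36,0],0]]' 40
```

```text
382 237 [ 633. -183.   -0.]
352 247 [635. -76.   0.]
533 264 [ 329. -507.    0.]
548 235 [ 404. -653.    0.]
shift to hover in tool axes [ 431. -439.    0.]
t: 0.6
tcp_pos: [295.7, -325.7, 242.0]
eef_rot: [[0.905, 0.425, -0.0], [0.425, -0.905, 0.0], [0.0, -0.0, -1.0]]
contact_force: [0.2, -0.2, 0.5]
opening: 0.144
```

```bash
python3 -m handwheel '[[0,[36,-36,0],0],[0,[36,-36,0],0],[0,[36,-36,0],0],[0,[36,-36,0],0],[0,[36,-36,0],0],[0,[36,-36,0],0],[0,[36,-36,0],0],[0,[26,-26,0],0],[0,[14,-22,0],0],[0,[9,-10,0],0],[0,[0,0,0],0]]'
python3 - <<'E'
from h import *
for n in ("scene","side"):
    im=r.read_camera(n); x0,y0=(230,180) if n=="scene" else (220,170)
    cv2.imwrite(f"pics/{n}1z.png",cv2.resize(im[y0:y0+130,x0:x0+170,::-1],None,fx=4.6,fy=4.6,interpolation=cv2.INTER_CUBIC))
print(r.state()['tcp_pos'])
E
```

```text
t: 1.98
tcp_pos: [435.9, 81.5, 242.1]
eef_rot: [[0.904, 0.427, -0.0], [0.427, -0.904, -0.0], [-0.0, -0.0, -1.0]]
contact_force: [0.1, -0.1, 0.2]
opening: -0.001
[435.77851726  80.65157259 242.21173757]
```

View pics/scene1z.png

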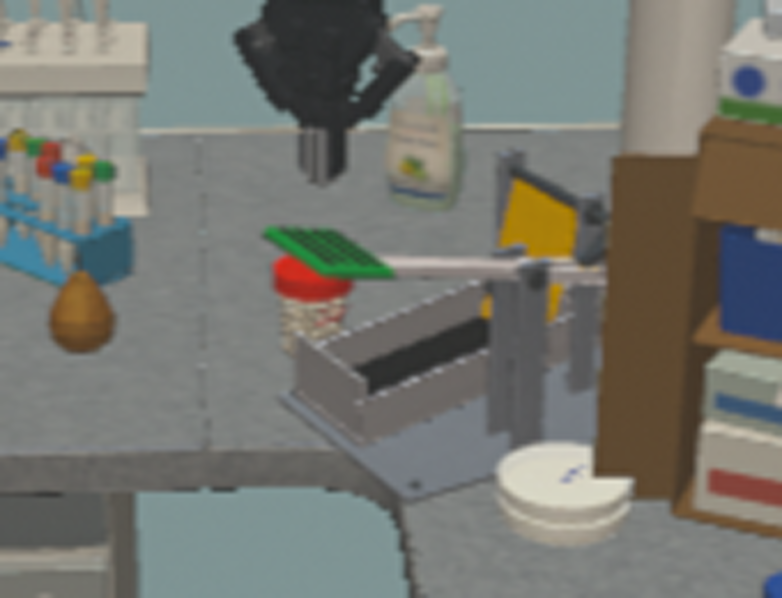

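View pics/side1z.png

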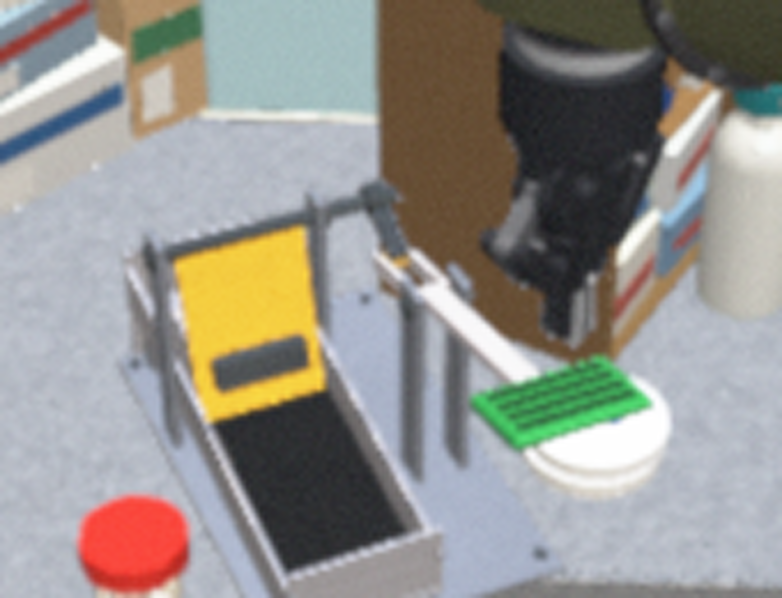

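The gripper is above the paddle, with its tip at about (320,183) in the scene zoom and the paddle centre at about (331,252). I'll go down and press.

```bash
python3 -m handwheel '[[0,[0,0,15],0],[0,[0,0,15],0],[0,[0,0,8],0],[0,[0,0,6],0],[0,[0,0,6],0],[0,[0,0,6],0],[0,[0,0,6],0],[0,[0,0,0],0]]'
python3 - <<'E'
from h import *
for n in ("scene","side"):
    im=r.read_camera(n); x0,y0=(230,180) if n=="scene" else (220,170)
    cv2.imwrite(f"pics/{n}2z.png",cv2.resize(im[y0:y0+130,x0:x0+170,::-1],None,fx=4.6,fy=4.6,interpolation=cv2.INTER_CUBIC))
E
```

```text
t: 3.08
tcp_pos: [435.7, 81.3, 179.8]
eef_rot: [[0.905, 0.426, -0.001], [0.426, -0.905, -0.0], [-0.001, -0.0, -1.0]]
contact_force: [-0.3, -0.3, -0.3]
opening: 0.002
```

View pics/scene2z.png

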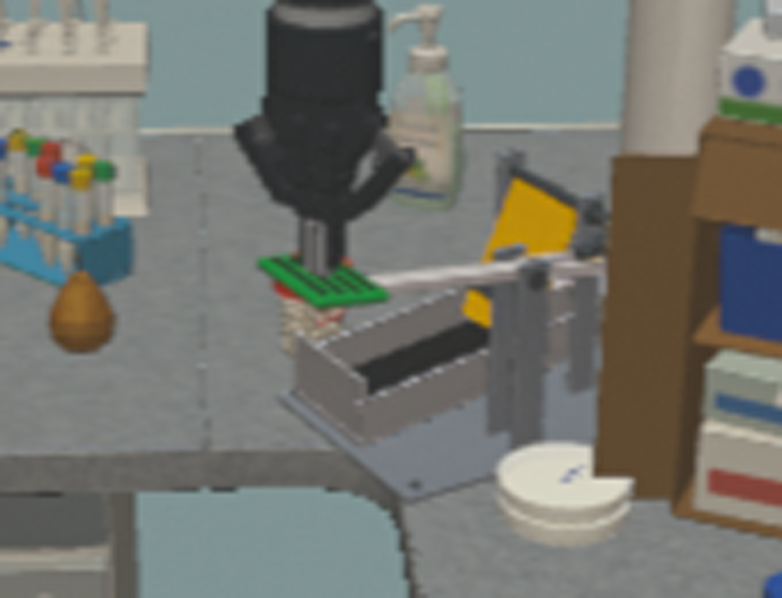

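View pics/side2z.png

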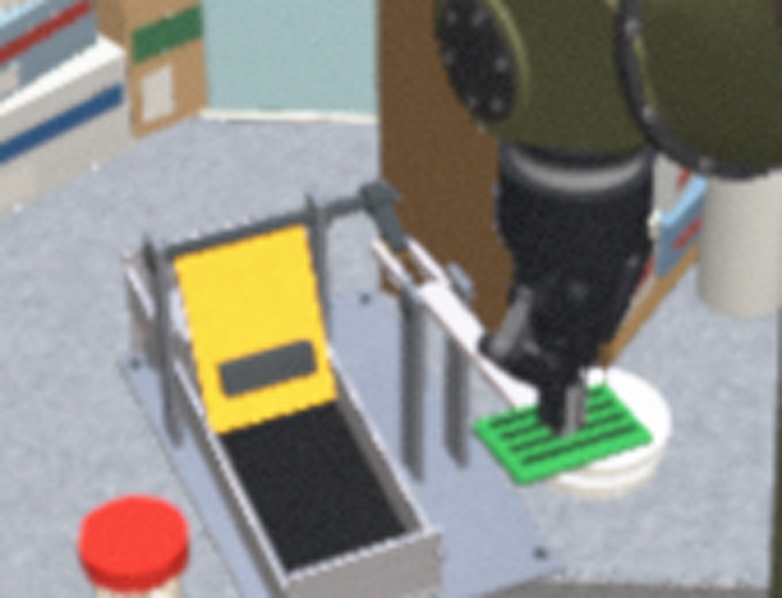

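The fingers are centred on the paddle, at about (317,270) in the scene zoom, and the flap has started to lift. I'll press the rest of the way.

```bash
python3 -m handwheel '[[0,[0,0,8],0],[0,[0,0,8],0],[0,[0,0,8],0],[0,[0,0,8],0],[0,[0,0,8],0],[0,[0,0,8],0],[0,[0,0,7],0],[0,[0,0,5],0],[0,[0,0,3],0],[0,[0,0,1],0],[0,[0,0,0],0]]'
```

```text
t: 4.55
tcp_pos: [436.9, 81.3, 116.7]
eef_rot: [[0.905, 0.426, 0.003], [0.426, -0.905, 0.0], [0.003, 0.001, -1.0]]
contact_force: [1.1, -0.2, 9.6]
opening: 0.006
```

```bash
python3 -m handwheel '[[0,[0,0,1],0],[0,[0,0,0],0],[0,[0,0,0],0],[0,[0,0,0],0]]'
python3 - <<'E'
from h import *
for n in ("scene","side"):
    im=r.read_camera(n); x0,y0=(230,180) if n=="scene" else (220,170)
    cv2.imwrite(f"pics/{n}3z.png",cv2.resize(im[y0:y0+130,x0:x0+170,::-1],None,fx=4.6,fy=4.6,interpolation=cv2.INTER_CUBIC))
E
```

```text
t: 5.05
tcp_pos: [437.1, 81.3, 116.2]
eef_rot: [[0.905, 0.426, 0.004], [0.426, -0.905, 0.0], [0.003, 0.001, -1.0]]
contact_force: [0.0, -1.1, 14.1]
opening: 0.0
```

View pics/scene3z.png

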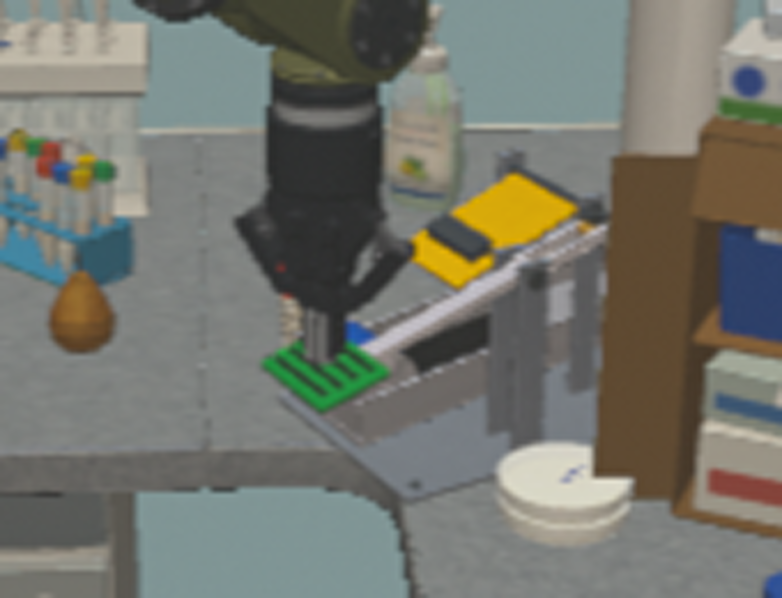

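View pics/side3z.png

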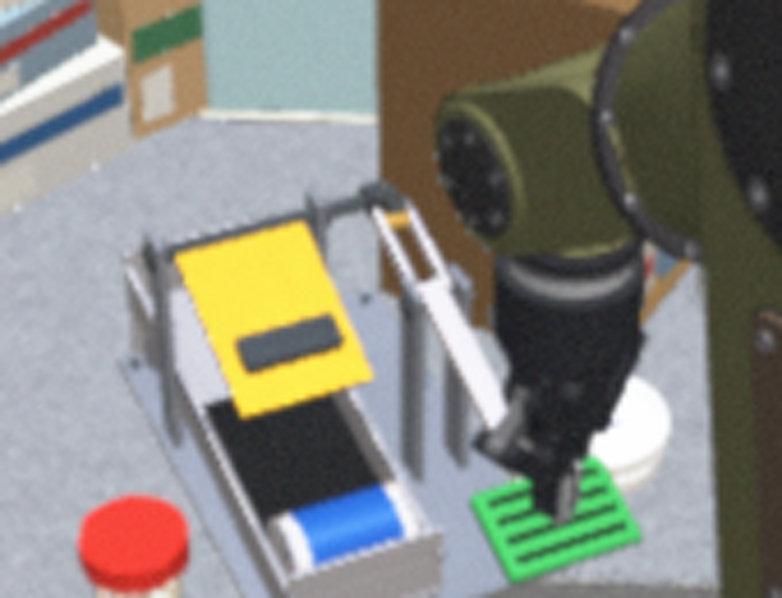

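The lever is at its stop, since the force rises to 14 N without motion. The flap is up, and the blue tin is at the stop wall at about (350,528) in the side zoom. I'll hold a moment so any rebound dies out and confirm it is at rest.

```bash
python3 -m handwheel '[[0,[0,0,0],0],[0,[0,0,0],0],[0,[0,0,0],0],[0,[0,0,0],0],[0,[0,0,0],0],[0,[0,0,0],0],[0,[0,0,0],0],[0,[0,0,0],0]]'
cat > tin.py <<'E'
from h import *
def tin(tag):
    im=r.read_camera("side")[:,:,::-1]; h=cv2.cvtColor(im.copy(),cv2.COLOR_BGR2HSV)
    m=cv2.inRange(h,(100,120,80),(125,255,255)); m[:250]=0;m[:,:270]=0;m[:,320:]=0;m[310:]=0
    M=cv2.moments(m,True);u,v=M['m10']/M['m00'],M['m01']/M['m00']
    P=plane("side",u,v,55); yaw=-0.039; X=np.array([np.cos(yaw),np.sin(yaw),0]);print(tag,u,v,P,"chute x ~",(P-[678.5,156,0])@X)
    cv2.imwrite(f"pics/{tag}.png",cv2.resize(im[170:300,220:390],None,fx=4.6,fy=4.6,interpolation=cv2.INTER_CUBIC))
E
python3 -c "
from tin import *
tin('side4z');tin('side4zb')"
```

```text
t: 6.15
tcp_pos: [437.1, 81.3, 116.2]
eef_rot: [[0.905, 0.426, 0.004], [0.426, -0.905, 0.0], [0.003, 0.002, -1.0]]
contact_force: [-1.8, -0.1, 14.8]
opening: -0.002
side4z 295.23809523809524 282.9761904761905 [525.65344624 164.75086349  55.        ] chute x ~ -153.0715258576469
side4zb 295.2134387351779 282.95652173913044 [525.74749357 164.77648382  55.        ] chute x ~ -152.97854897628596
```

View pics/side4z.png

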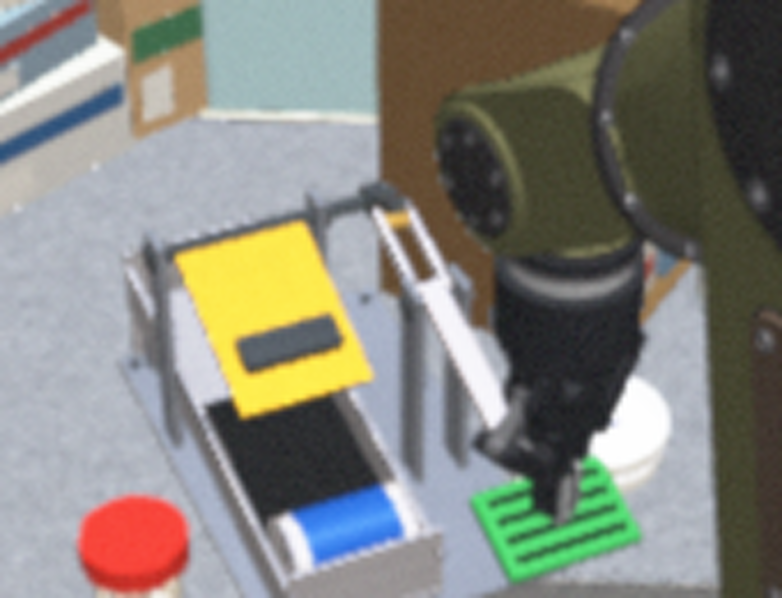

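The tin is at rest at the stop wall: two readings agree, and its x of about -153 mm is biased because only part of it is visible. Now I ease the paddle up.

```bash
python3 -m handwheel '[[0,[0,0,-3],0],[0,[0,0,-5],0],[0,[0,0,-6],0],[0,[0,0,-6],0],[0,[0,0,-6],0],[0,[0,0,-6],0],[0,[0,0,-6],0],[0,[0,0,-6],0],[0,[0,0,-6],0],[0,[0,0,-6],0],[0,[0,0,-6],0],[0,[0,0,-5],0]]'
python3 -m handwheel '[[0,[0,0,-4],0],[0,[0,0,-3],0],[0,[0,0,-3],0],[0,[0,0,-3],0],[0,[0,0,-3],0],[0,[0,0,-3],0],[0,[0,0,-3],0],[0,[0,0,-3],0],[0,[0,0,0],0]]'
python3 -c "
from tin import *
tin('side5z')"
```

```text
t: 7.75
tcp_pos: [435.8, 81.3, 182.6]
eef_rot: [[0.905, 0.426, -0.0], [0.426, -0.905, -0.0], [-0.0, -0.0, -1.0]]
contact_force: [0.6, 0.6, 1.0]
opening: 0.002
t: 8.88
tcp_pos: [435.9, 81.3, 207.5]
eef_rot: [[0.905, 0.426, 0.0], [0.426, -0.905, 0.0], [0.0, 0.0, -1.0]]
contact_force: [0.1, -0.1, 0.0]
opening: 0.001
side5z 295.24110671936756 282.9486166007905 [525.74063829 164.70006933  55.        ] chute x ~ -152.98241963377512
```

View pics/side5z.png

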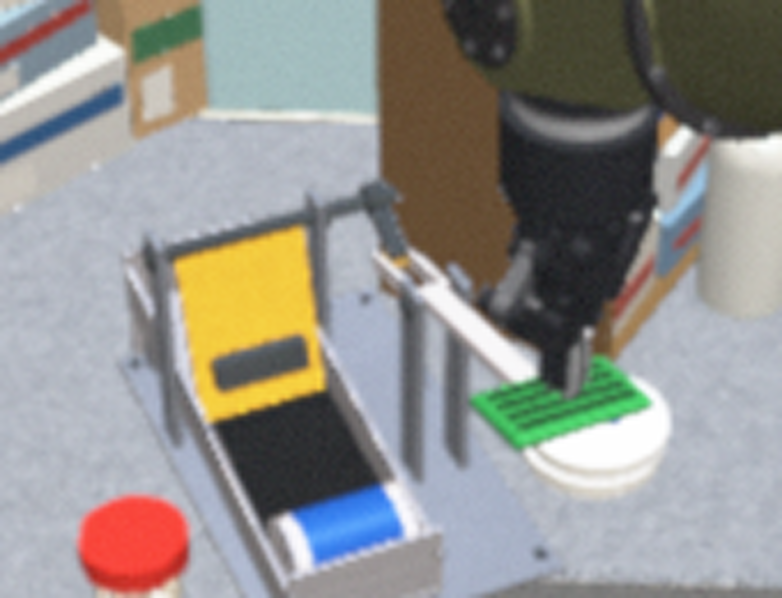

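The flap is shut, with its edge at about (265,405) in the side zoom as at the start. The paddle is back up and the tin is still at the stop. I'll move clear, up first and then back toward the right.

```bash
python3 -m handwheel '[[0,[0,0,-15],0],[0,[0,0,-30],0],[0,[0,0,-30],0],[0,[0,20,0],0],[0,[-15,35,0],0],[0,[-15,35,0],0],[0,[-15,35,0],0],[0,[-10,15,0],0],[0,[0,0,0],0],[0,[0,0,0],0]]'
python3 - <<'E'
from tin import *
tin('side6z')
for n in("scene","side"): cv2.imwrite(f"pics/{n}6.png",r.read_camera(n)[:,:,::-1])
s=r.state();print(s['t'],s['contact_force'],abs(s['qd']).max())
E
```

```text
t: 10.18
tcp_pos: [445.8, -68.3, 282.8]
eef_rot: [[0.905, 0.426, 0.001], [0.426, -0.905, 0.0], [0.0, 0.0, -1.0]]
contact_force: [0.1, -1.0, -0.9]
opening: -0.004
side6z 295.23809523809524 282.9761904761905 [525.65344624 164.75086349  55.        ] chute x ~ -153.0715258576469
10.325 [0.45895609 0.69467541 0.09982224] 0.003855409139701213
```

View pics/side6.png

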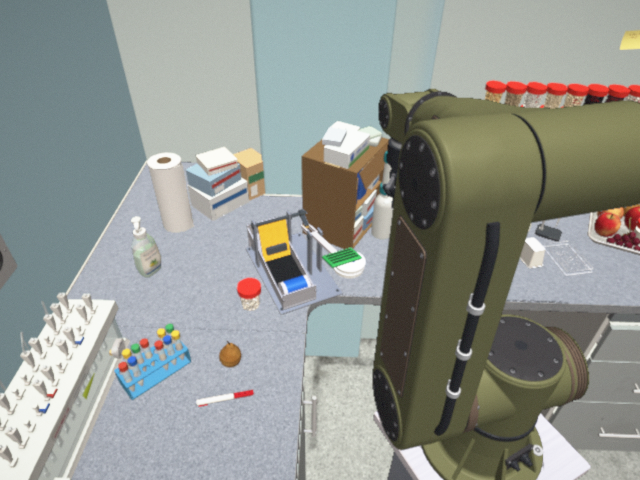

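View pics/scene6.png

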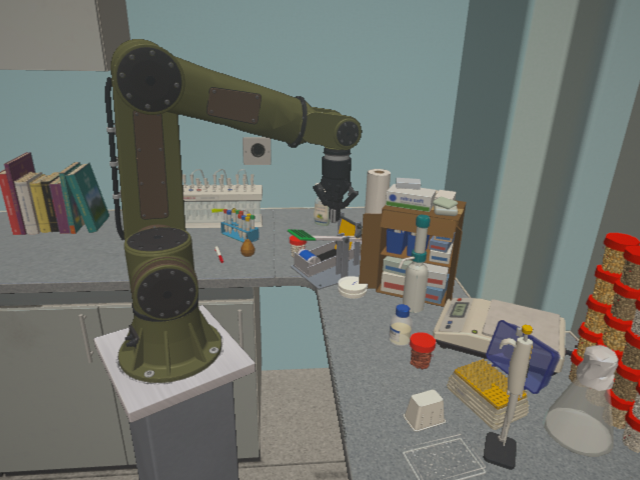

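The arm is clear and at rest. The flap is shut near (274,241), the tin is at (295,283), and the paddle is up at (344,258) in the side view. The bystanders are standing where they were.

```bash
python3 -c "
from cell import r
print(r.sign_off())"
```

```text
the job is handed in; nothing more can be done
None
```

The blue tin is out, lying at the low end of the chute, and the flap is shut again. I handed the job in after about 10.3 s on the robot's clock.

- **Press:** I pushed the paddle straight down with closed fingertips to its stop, where the force rose to about 14 N with no further travel. I held it there about 1.5 s, until the tin lay still against the stop wall.
- **Release:** I eased the paddle back up over about 2.5 s, so the flap came down slowly. The fingertips then lifted off, and I moved the arm up and to the right.
- **Last checks:** The final pictures show the flap shut, the paddle up and the tin unmoved after the release. The bystanders stand where they were, and the arm is still with no contact force beyond sensor noise.
- **Disagreement:** My reading put the tin at about x = -153 mm in the chute's frame, against the stated -160 mm. I put this down to sighting only its visible upper side onto an assumed height, because the pictures show it against the wall.
- **Not measured:** I did not measure the flap's closing speed. From the paddle motion I estimate it stayed below 1 rad/s, against the 5 rad/s limit.

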